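Lock a sample card in the lever-arch file

TASK

Lock the loose sample card into the lever-arch file: lift the lever until the rings spring fully open, push the card along its channel until it is fully home against the stop, then press the lever down until the rings are fully closed through the card's holes. Leave the heat sink, chip and coil that lie round the file where they are.

Things in the scene. Friction and masses are not known exactly. Their poses are not given: they have to be found in the camera images.
- file_board: Lever-arch file: black board 240 x 206 x 6 mm, fixed flat on the bench. Origin: under its centre, on the bench; its x points to the robot's left (yaw 1.25 to 1.9 rad), z up. A card channel, 104 mm wide, runs along x from -115 to 48 mm, centred on y = 30 mm, between rails 8 mm high. Past its end a steel shaft along y (x 60, z 24 mm) carries lever and rings, which turn as one.
- card_stop (a point): Middle of the face of the steel stop that closes the channel's +x end (12 mm high). In the board's frame at x = 48, y = 30, z = 12 mm. Axes as the board's.
- ring_tips (a point): Midpoint between the tips of the two rings (arches of 6 mm steel wire at y = 0 and 60 mm of the board). Closed: at x = 23, y = 30, z = 8 mm in the board's frame, barring the channel; the arches rise to z = 58 mm. Open: about 53 mm above the bench, clear of the card. Axes turn with the rings.
- lever_bar (a point): Centre of the crossbar on the lever's free end: steel bar 12 mm thick, 44 mm long along the board's y, on a strip 14 x 4 mm, 110 mm from the shaft. Closed, the lever slopes up towards the board's -x at 25 degrees: bar at x -40, y -72, z 70 mm in the board's frame, free space under it down to the board's top at z = 6. Open, it stands upright, bar at x 60, z 134 mm. Axes turn with the lever.
- lever_hinge (a point): Point on the shaft's axis in line with the lever, at x = 60, y = -72, z = 24 mm in the board's frame; lever and rings turn about the board's y axis through it.
- lever (a joint): Angle of lever and rings, rad: 0 = rings closed (lever low, pointing to the board's -x), 1.13 = fully open (lever upright). An over-centre spring holds it at both ends: it resists with up to about 5 N at the crossbar, and once past the middle (0.57 rad) it snaps on by itself to the other end.
- sample_card: Loose white plastic card with small black parts, 90 (x) x 100 (y) x 5 mm, 60 to 110 g, flat in the channel. Origin: centre of its underside; x to the stop, z up. Two 16 mm square holes at x = 20, y = +-30 mm take the rings. A lip 20 mm high runs along its -x edge (x -45 to -37 mm). Home, it touches the stop: origin at x 3, y 30, z 6 mm of the board; it starts 35 to 50 mm short of that.
- heat_sink: Small black finned heat sink, 24 x 24 x 14 mm, loose on the bench or its 2 mm mat beyond the file; origin at the centre of its underside. To be left alone.
- chip: Black square chip, 30 x 30 x 5 mm, loose on the bench or its 2 mm mat to the left of the file; origin at the centre of its underside. To be left alone.
- coil: Small copper toroid coil, 23 x 32 x 8 mm, loose on the bench or its 2 mm mat to the left of the file; origin at the centre of its underside. To be left alone.
Things that resemble listed ones, but are neither listed nor needed, are in the scene too. There is more than one size of the sample_card; the job needs the largest.

How it is judged:
On the way, in this order (a step that is already met when the one before it is completed fails the run):
1. the lever is up and the rings are open (value of joint lever above 1 rad), for 0.2 s.
2. the card is home against the stop while the rings are open (value of joint lever above 0.9 rad and x of sample_card in the frame of file_board above -0.002 m), for 0.2 s.
At the end, for the whole second after the job is handed in: The lever is down (within 0.08 rad of closed), the card lies flat in the channel at rest, against the stop to within 6 mm, with the closed rings through its holes (value of joint lever below 0.08 rad and x of sample_card in the frame of file_board between -0.003 and 0.008 m and z of sample_card in the frame of file_board below 0.01 m and angle between sample_card's own z axis and vertical below 0.06 rad and linear speed of sample_card below 0.01 m/s); the robot touches nothing.
It fails at once if the heat sink, chip or coil is moved by more than 30 mm (distance of any of heat_sink, chip, coil from where it was at the start of the episode above 0.03 m).
It also fails if it takes over 56 s, if anything falls off the work surface, if the arm or the gripper's body presses on something with over 40 N, if the wrist force passes 120 N, or if a joint passes its speed limit or range.

ROBOT

A 6-joint arm with a two-finger parallel gripper is mounted at the origin on the work surface; the furniture and walls round the work are solid. World frame = base frame: x ahead of the robot, y to its left, z up, the work surface at z = 0. Lengths are in m, angles in rad, forces in N, time in s.
With the tool pointing down it reaches from about 0.375 to 0.975 m from the base axis. Payload 3.8 kg.
Tool frame: the origin (TCP) lies midway between the tips of the shut fingers; the grasp point (between the pads) lies 19 mm behind it; z points along the fingers, y is the line along which they close (so a half turn about z gives the same grasp; the last joint's range is limited). The gripper opens to 85 mm and grips with 20 to 120 N. Pads are 22 mm wide; open, the fingers measure 114 mm over their backs; the gripper's body (76 mm by 85 mm) begins 54 mm behind the grasp point. The pads swing forward as they close: fully open they stand 13 mm farther back than shut.
Start: joints at [-1.348, 0.264, 1.604, -0, 1.274, -0.037], TCP at [0.173, -0.652, 0.231] pointing down, gripper open.
Joint ranges: [-2.63, 2.63], [-0.94, 2.18], [0.31, 2.57], [-1.31, 4.45], [0, 2.66], [-2.55, 2.55]. Speed limits (rad/s): [2.57, 2.57, 3.14, 3.14, 3.14, 3.14].

INTERFACE

Orientations are given as a rotation vector (axis times angle).
In Python, from workcell import read_state, vision, ticket gives the robot as it stands. The module is installed in compiled form; this text tells all that it offers.
- The arm moves only by the tool jog_arm, never from a script. Its arguments are lists of equal length, an entry for each row: "turn": the turn, a rotation vector about the tool's x, y, z in rad, a list of three; "delta_pos": the shift along the tool's x, y, z in m, a list of three; "gripper": the finger opening in m, from 0 to 0.0854. In form: {"turn": [[rx, ry, rz], ...], "delta_pos": [[dx, dy, dz], ...], "gripper": [gripper, ...]}. A call has 1 to 20 rows; each row shifts and turns the commanded pose from where the row before left it, along the tool's axes as they then stand; what a row does not reach is not made up. A row lasts 1/12 s, in which the tool goes at most 41.7 mm and 7.16 degrees, less where a joint would pass 70% of its speed; a pose out of reach is approached as far as the arm can. A call with a gripper value outside its range is refused whole. The fingers move at their own pace and stop on an object; "grip_force" is the grip in N (left out, the last holds). Time passes only in rows, so rows that do not move let the fingers close. It gives the time, the measured TCP pose, the force, the opening and the grip force at its end, in the units of the state.
- read_state(): the state, without advancing time (a new reading comes with each control period).
- vision.read_camera(name): name is "scene" or "top" or "wrist"; returns the picture (384x512x3 uint8, red, green, blue); there is no depth.
- vision.calibration(name): a dict with "vfov" (degrees; the focal length in pixels is half the picture's height over the tangent of half this angle, whatever the lens; pixels are square), "cx", "cy" (the principal point, pixels), "R" (3x3) and "t" (3): a world point X has camera coordinates R X + t; the wrist camera has in their place "mount" (4x4, takes a point from camera to tool coordinates, whose origin is the TCP and whose axes are the flange's). Camera axes: x right, y down, z forward; pixel columns grow to the right and rows downward; lengths in m; the calibration is good to about 2 mm. A picture is of the moment at which its call begins: read the wrist's pose just before it. calibration takes no time and is no camera call.
- ticket.finish_job(): hands the job in; it is judged then, once.
The state is a dict: "time": time; "q": joint angles; "joint_vel": joint speeds; "joint_torque": joint torques, N m; "tool_pos": TCP position; "tcp_rot": TCP orientation; "wrist_force": force on the tool from outside, world axes, zero at the start; "torque": the same for the moment, N m; "width": opening from 0.0 (shut) to 1.0 (fully open); "grip_force": force on a finger pad.
Only numpy, scipy, OpenCV 4.12 (cv2) and the standard library are available. Lean on these libraries where they do the work, as an engineer would, in place of code of your own. Each camera call takes 0.05 s, during which the arm holds its last target. There are 200 camera calls.

## Working session

There is one attempt and no reset: what is moved stays moved. The work goes in short steps, Python scripts to look and compute and a tool call to move; the robot and the scene stay as the last step left them, time stands still between calls to the robot, and variables do not carry over. Pictures are saved under pics/ and viewed, at most 13 in all, crops included, and the job is handed in when it is done.

Besides the shell and the picture viewer there is one more tool, called after ">>>" by a JSON object that holds its "fn" and its "kwargs". jog_arm: Moves the arm, as the interface text tells. Its arguments: {"type":"object","properties":{"turn":{"type":"array","items":{"type":"array","items":{"type":"number"}}},"delta_pos":{"type":"array","items":{"type":"array","items":{"type":"number"}}},"gripper":{"type":"array","items":{"type":"number"}},"grip_force":{"type":"number"}},"required":["turn","delta_pos","gripper"]}

```bash
mkdir -p pics
cat > h.py <<'E'
import numpy as np, cv2
from workcell import read_state, vision, ticket
from scipy.spatial.transform import Rotation as Ro
def cal(n):
    c=vision.calibration(n); f=192/np.tan(np.radians(c['vfov'])/2); return c,f
def ray(n,u,v):
    c,f=cal(n); d=np.array([(u-c['cx'])/f,(v-c['cy'])/f,1.]); R=np.array(c['R']); t=np.array(c['t'])
    return -R.T@t, R.T@d
def onz(n,u,v,z):
    o,d=ray(n,u,v); return o+d*(z-o[2])/d[2]
def proj(n,X):
    c,f=cal(n); p=np.array(c['R'])@np.array(X)+np.array(c['t']); return np.array([c['cx']+f*p[0]/p[2],c['cy']+f*p[1]/p[2]])
def snap(n,fn):
    im=vision.read_camera(n); cv2.imwrite('pics/'+fn,cv2.cvtColor(im,cv2.COLOR_RGB2BGR)); return im
E
python3 - <<'E'
from h import *
snap('top','top0.png'); snap('scene','scene0.png')
for n in('top','scene'):
    c,f=cal(n); print(n,f,c, -np.array(c['R']).T@c['t'])
print(read_state())
E
```

```text
top 493.9946197347225 {'vfov': 42.479042519548955, 'cx': 252.18453849377087, 'cy': 184.15954727609818, 'R': array([[-0.01184719, -0.99986237, -0.01161432],
       [-0.99668607,  0.01274278, -0.0803399 ],
       [ 0.08047684,  0.01062403, -0.99669986]]), 't': array([-0.20432977,  0.53399459,  1.5041191 ])} [ 0.40875748 -0.22708603  1.53968321]
scene 485.5193707666922 {'vfov': 43.15291802023505, 'cx': 255.97423857094094, 'cy': 202.0585368429847, 'R': array([[-0.86120355, -0.50825935, -0.00094337],
       [-0.3912028 ,  0.66404355, -0.63718642],
       [ 0.3244824 , -0.54837816, -0.77070914]]), 't': array([0.3587287 , 0.40743331, 1.21464471])} [0.07419665 0.57785837 1.19608716]
{'time': 0.1, 'q': array([-1.34792071e+00,  2.64680533e-01,  1.60521999e+00, -4.42965405e-05,
        1.27373466e+00, -3.68825824e-02]), 'joint_vel': array([-0.00123059, -0.00127106, -0.0023237 ,  0.00058471,  0.00128028,
        0.00125258]), 'joint_torque': array([-4.51149322e-05, -5.16706860e+01, -3.68589664e+01, -7.71241162e-05,
        6.29520742e-03,  7.47326681e-07]), 'tool_pos': array([ 0.17322043, -0.65170985,  0.23009414]), 'tcp_rot': array([-3.11311743e+00, -4.06638414e-01,  3.63930316e-04]), 'wrist_force': array([-0.3950521 , -0.58665693, -0.56407423]), 'torque': array([ 0.02157074, -0.03877846,  0.02611049]), 'grip_force': 0.0, 'width': 1.000606138935087}
```

View pics/top0.png

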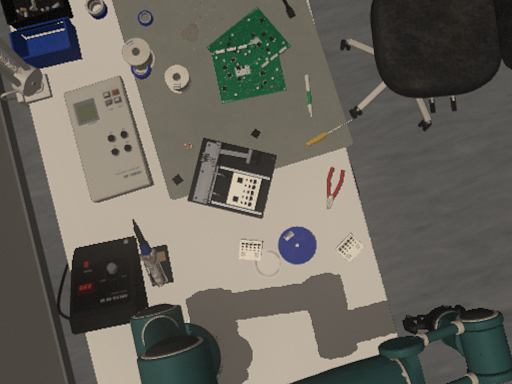

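View pics/scene0.png

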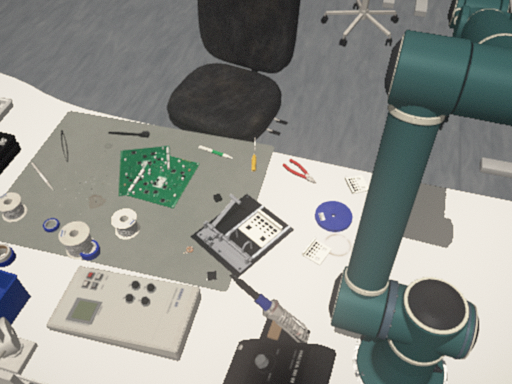

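The top view shows the file at about (233,177) with the rings end at left. Heat sink is at (255,133), chip at (178,180), coil at (188,146). I'll enlarge the file in both views.

Run:
```python
import cv2,numpy as np
a=cv2.imread('pics/top0.png')[125:230,165:295]; b=cv2.imread('pics/scene0.png')[180:290,175:305]
cv2.imwrite('pics/crop0.png',cv2.resize(a,None,fx=6,fy=5.7,interpolation=cv2.INTER_CUBIC)[:600] if 0 else cv2.resize(a,None,fx=5.5,fy=5.5,interpolation=cv2.INTER_CUBIC))
cv2.imwrite('pics/crop1.png',cv2.resize(b,None,fx=5,fy=5,interpolation=cv2.INTER_CUBIC))
```

```text
(no output)
```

View pics/crop0.png

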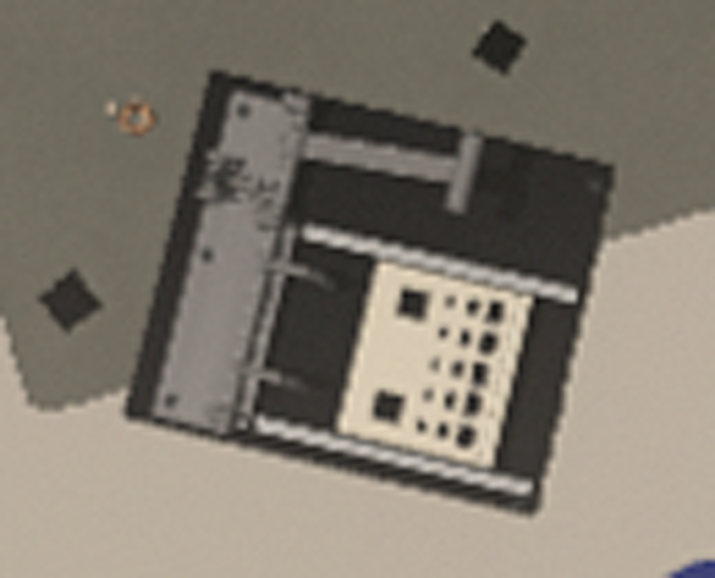

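View pics/crop1.png

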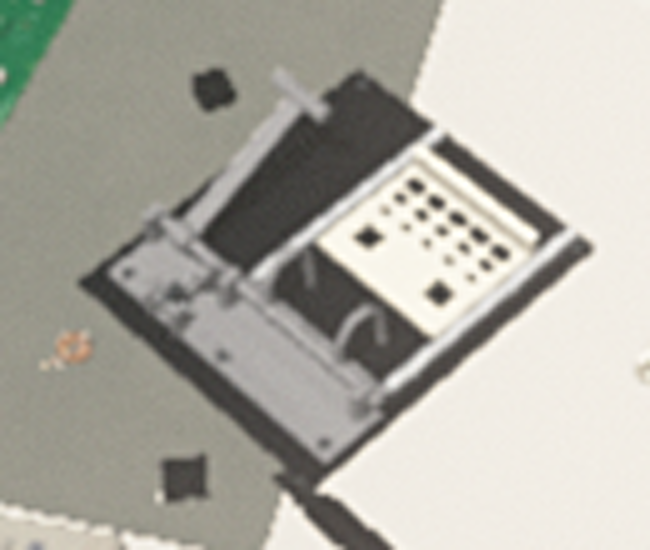

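The crops show the file well. In top-crop pixels the board corners are (212,72), (612,165), (535,514) and (127,415). The crossbar is at (463,173), and the card lies between (360,430) and (530,290).

```bash
cat >> h.py <<'E'
def fit(B,W):
    B=np.array(B)[:,:2];W=np.array(W)[:,:2];b=B-B.mean(0);w=W-W.mean(0)
    yaw=np.arctan2((b[:,0]*w[:,1]-b[:,1]*w[:,0]).sum(),(b*w).sum())
    R=np.array([[np.cos(yaw),-np.sin(yaw)],[np.sin(yaw),np.cos(yaw)]]); t=W.mean(0)-R@B.mean(0)
    return yaw,t,(W-(B@R.T+t))
E
python3 - <<'E'
from h import *
Bc=[(.12,-.103),(-.12,-.103),(-.12,.103),(.12,.103)]
pt=[(165+(u+.5)/5.5-.5,125+(v+.5)/5.5-.5) for u,v in [(212,72),(612,165),(535,514),(127,415)]]
ps=[(175+u/5,180+v/5) for u,v in [(82,283),(362,72),(593,248),(310,492)]]
for n,p in(('top',pt),('scene',ps)):
    W=[onz(n,u,v,.006) for u,v in p]; y,t,r=fit(Bc,W); print(n,y,t,np.round(r*1000,1).tolist())
    if n=='top': yaw,T=y,t
M=lambda x,y,z: np.r_[np.array([[np.cos(yaw),-np.sin(yaw)],[np.sin(yaw),np.cos(yaw)]])@[x,y]+T,z]
for nm,P in dict(bar=(-.04,-.072,.07),hinge=(.06,-.072,.024),stop=(.048,.03,.012)).items():
    X=M(*P); u=proj('top',X); s=proj('scene',X); print(nm,X.round(4),((u-[165,125])*5.5).round(),((s-[175,180])*5).round())
R=np.array([[np.cos(yaw),-np.sin(yaw)],[np.sin(yaw),np.cos(yaw)]])
for u,v in [(376,262),(338,432),(412,304),(388,406)]:
    X=onz('top',165+u/5.5,125+v/5.5,.011); print('card +x corners/holes in board', (R.T@(X[:2]-T)).round(4))
c=np.array(vision.calibration('wrist')['mount']); print(c.round(3), vision.calibration('wrist')['vfov'])
st=read_state(); print(Ro.from_rotvec(st['tcp_rot']).as_matrix().round(3))
E
```

```text
top 1.3277252872800722 [ 0.55450345 -0.14829317] [[-2.3, -1.7], [-1.2, 3.6], [1.3, 0.5], [2.2, -2.4]]
scene 1.3189875431879985 [ 0.54760914 -0.14302945] [[-3.3, -2.0], [-2.1, 2.4], [3.6, 0.1], [1.8, -0.6]]
bar [ 0.6148 -0.2044  0.07  ] [465. 166.] [295.  88.]
hinge [ 0.6388 -0.1074  0.024 ] [293. 137.] [178. 228.]
stop [ 0.5369 -0.0945  0.012 ] [273. 319.] [310. 326.]
card +x corners/holes in board [-0.0008 -0.015 ]
card +x corners/holes in board [-0.0023  0.0834]
card +x corners/holes in board [-0.0261  0.0035]
card +x corners/holes in board [-0.0263  0.0627]
[[-0.    -0.961 -0.278  0.07 ]
 [ 1.    -0.    -0.    -0.   ]
 [ 0.    -0.278  0.961 -0.143]
 [ 0.     0.     0.     1.   ]] 69.09087470080415
[[ 0.966  0.257 -0.   ]
 [ 0.257 -0.966  0.002]
 [ 0.    -0.002 -1.   ]]
```

```bash
cat >> h.py <<'E'
def tri(pt,ps):
    A=np.zeros((3,3));b=np.zeros(3);L=[]
    for n,p in(('top',pt),('scene',ps)):
        o,d=ray(n,*p); d/=np.linalg.norm(d); P=np.eye(3)-np.outer(d,d); A+=P;b+=P@o; L.append((P,o))
    X=np.linalg.solve(A,b); return X,[np.linalg.norm(P@(X-o)) for P,o in L]
yaw=1.324; T=np.array([.5515,-.1455])
def setp(y,t):
    global yaw,T; yaw,T=y,np.array(t)
def rb(): return np.array([[np.cos(yaw),-np.sin(yaw),0],[np.sin(yaw),np.cos(yaw),0],[0,0,1.]])
def W(*p): return rb()@np.array(p)+np.r_[T,0]
def Bd(X): return rb().T@(np.array(X)-np.r_[T,0])
def Rt(th): # tool orientation, x=-by, tilted th toward +bx
    B=rb(); x=-B[:,1]; z=np.sin(th)*B[:,0]-np.cos(th)*B[:,2]; return np.c_[x,np.cross(z,x),z]
def plan(X,R=None):
    st=read_state(); R0=Ro.from_rotvec(st['tcp_rot']); p=np.array(st['tool_pos'])
    if R is not None:
        w=(R0.inv()*Ro.from_matrix(R)).as_rotvec(); print('turn',w.round(3))
    print('cur board',Bd(p).round(4),'delta tool now',(R0.as_matrix().T@(X-p)).round(4), '' if R is None else ('delta after turn',(R.T@(X-p)).round(4)))
E
python3 - <<'E'
from h import *
t=lambda u,v:(165+u/5.5,125+v/5.5); s=lambda u,v:(175+u/5,180+v/5)
for nm,a,b in [('bar',(463,173),(301,94)),('c1',(212,72),(82,283)),('c2',(612,165),(362,72)),('c3',(535,514),(593,248)),('c4',(127,415),(310,492)),('h1',(412,304),(368,237)),('h2',(388,406),(440,293))]:
    X,e=tri(t(*a),s(*b)); print(nm,X.round(4),np.round(e,4),Bd(X).round(4))
for nm,p in [('hs',(498,46)),('chip',(70,300)),('coil',(133,117))]: print(nm,onz('top',*t(*p),.005).round(3),Bd(onz('top',*t(*p),.005)).round(3))
R=Rt(.785); tip=W(-.04,-.072,.07)+R@np.array([0,0.035,0.02]); print('tip',Bd(tip)); print(R.round(2)); plan(tip-R[:,2]*.08,R)
E
```

```text
bar [ 0.6106 -0.2037  0.068 ] [0.0007 0.0007] [-0.042  -0.0715  0.068 ]
c1 [ 0.6802 -0.0592 -0.0038] [0.0014 0.0014] [ 0.1151 -0.1037 -0.0038]
c2 [ 0.6221 -0.2886 -0.0037] [0.0025 0.0025] [-0.1215 -0.1035 -0.0037]
c3 [ 0.4253 -0.241  -0.0053] [0.0005 0.0005] [-0.1234  0.099  -0.0053]
c4 [ 0.4848 -0.0088 -0.0087] [0.0002 0.0002] [ 0.1163  0.0981 -0.0087]
h1 [ 0.5451 -0.1727  0.0034] [0.0004 0.0004] [-0.0279 -0.0004  0.0034]
h2 [ 0.4868 -0.1587  0.0032] [0.0009 0.0009] [-0.0286  0.0595  0.0032]
hs [ 0.693 -0.223  0.005] [-0.041 -0.156  0.005]
chip [0.55  0.022 0.005] [0.162 0.042 0.005]
coil [ 0.655 -0.014  0.005] [ 0.152 -0.068  0.005]
tip [-0.05062209 -0.072       0.03111335]
[[ 0.97 -0.17  0.17]
 [-0.24 -0.69  0.69]
 [-0.   -0.71 -0.71]]
turn [0.766 0.199 0.48 ]
cur board [-0.5833  0.2432  0.2301] delta tool now [ 0.5066 -0.2631  0.1429] ('delta after turn', array([ 0.3152, -0.2362,  0.4373]))
```

>>> {"fn": "jog_arm", "kwargs": {"turn": [[0,0,0],[0,0,0],[0,0,0],[0,0,0],[0,0,0],[0,0,0],[0,0,0],[0,0,0],[0,0,0],[0,0,0],[0,0,0],[0,0,0],[0,0,0],[0,0,0],[0,0,0],[0,0,0.1],[0,0,0.1],[0,0,0.1],[0,0,0.1],[0,0,0.1]], "delta_pos": [[0.034,-0.018,0],[0.034,-0.018,0],[0.034,-0.018,0],[0.034,-0.018,0],[0.034,-0.018,0],[0.034,-0.018,0],[0.034,-0.018,0],[0.034,-0.018,0],[0.034,-0.018,0],[0.034,-0.018,0],[0.034,-0.018,0],[0.034,-0.018,0],[0.034,-0.018,0],[0.034,-0.018,0],[0.03,-0.011,0],[0,0,0],[0,0,0],[0,0,0],[0,0,0],[0,0,0]], "gripper": [0,0,0,0,0,0,0,0,0,0,0,0,0,0,0,0,0,0,0,0]}}

```text
time: 1.77
tool_pos: [0.5946, -0.2677, 0.2304]
tcp_rot: [-3.118, 0.383, 0.002]
wrist_force: [0.1, -0.4, -0.3]
width: -0.001
grip_force: 0.0
```

>>> {"fn": "jog_arm", "kwargs": {"turn": [[0.1,0,0],[0.1,0,0],[0.1,0,0],[0.1,0,0],[0.1,0,0],[0.1,0,0],[0.1,0,0],[0.085,0,0],[0,0,0],[0,0,0],[0,0,0]], "delta_pos": [[0,0,0],[0,0,0],[0,0,0],[0,0,0],[0,0,0],[0,0,0],[0,0,0],[0,0,0],[0,0,0],[0,0,0],[0,0,0]], "gripper": [0,0,0,0,0,0,0,0,0,0,0]}}

```text
time: 2.68
tool_pos: [0.595, -0.268, 0.2312]
tcp_rot: [-2.344, 0.283, -0.117]
wrist_force: [0.1, 0.1, -0.1]
width: 0.001
grip_force: 0.0
```

Run:
```python
from h import *
R=Rt(.785); tip=W(-.04,-.072,.07)+R@np.array([0,0.035,0.02]); plan(tip-R[:,2]*.08,R); s=read_state(); print(s['time'],s['tool_pos'],s['q'].round(2),s['width'],s['wrist_force'])
```

```text
turn [0.002 0.005 0.005]
cur board [-0.1082 -0.0721  0.2312] delta tool now [-1.000e-04  1.006e-01  1.024e-01] ('delta after turn', array([-1.000e-04,  1.007e-01,  1.022e-01]))
2.6833 [ 0.59499035 -0.26801749  0.23123374] [-0.79  0.45  1.55  0.65  1.61  0.89] 0.0006359144565321291 [ 0.14388989  0.12076165 -0.09320778]
```

>>> {"fn": "jog_arm", "kwargs": {"turn": [[0,0,0],[0,0,0],[0,0,0],[0,0,0],[0,0,0],[0,0,0],[0,0,0],[0,0,0],[0,0,0],[0,0,0],[0,0,0],[0,0,0],[0,0,0]], "delta_pos": [[0,0.017,0.017],[0,0.017,0.017],[0,0.017,0.017],[0,0.017,0.017],[0,0.017,0.017],[0,0.016,0.016],[0,0,0.016],[0,0,0.016],[0,0,0.016],[0,0,0.016],[0,0,0.016],[0,0,0],[0,0,0]], "gripper": [0,0,0,0,0,0,0,0,0,0,0,0,0]}}

```text
time: 3.77
tool_pos: [0.608, -0.2117, 0.0313]
tcp_rot: [-2.342, 0.281, -0.115]
wrist_force: [-0.1, -0.9, 0.3]
width: -0.005
grip_force: 0.0
```

Run:
```python
from h import *
snap('scene','scene1.png'); snap('top','top1.png')
a=cv2.imread('pics/top1.png')[100:230,165:325]; b=cv2.imread('pics/scene1.png')[150:290,175:335]
cv2.imwrite('pics/crop2.png',np.hstack([cv2.resize(a,(400,325),interpolation=2),cv2.resize(b,(400,325),interpolation=2)]))
s=read_state(); print(Bd(s['tool_pos']),s['wrist_force'])
```

```text
[-0.05209826 -0.07226968  0.03250851] [0.43061111 0.10198235 0.58091127]
```

View pics/crop2.png

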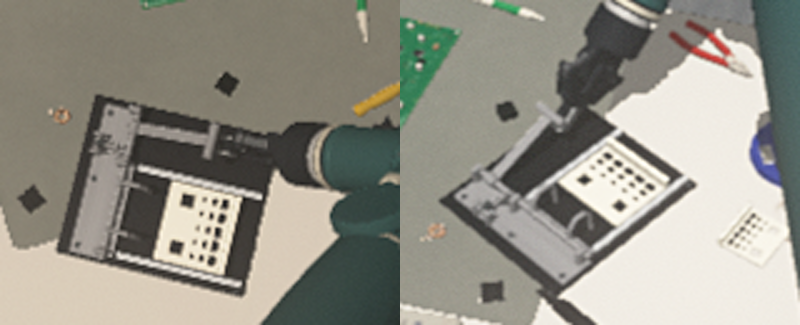

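The shut fingers are under the crossbar in both views. I'll lift along the arc now.

>>> {"fn": "jog_arm", "kwargs": {"turn": [[0,0,0],[0,0,0],[0,0,0],[0,0,0],[0,0,0],[0,0,0],[0,0,0],[0,0,0],[0,0,0],[0,0,0],[0,0,0],[0,0,0],[0,0,0],[0,0,0]], "delta_pos": [[0,-0.008,0],[0,-0.008,0],[0,-0.008,0],[0,-0.008,0],[0,-0.008,0],[0,-0.008,0],[0,-0.008,0],[0,-0.008,0],[0,-0.008,0],[0,-0.008,0],[0,-0.008,0],[0,-0.006,0],[0,0,0],[0,0,0]], "gripper": [0,0,0,0,0,0,0,0,0,0,0,0,0,0]}}

```text
time: 5.03
tool_pos: [0.6242, -0.1481, 0.0987]
tcp_rot: [-2.343, 0.281, -0.117]
wrist_force: [0.1, 0.5, 0.3]
width: -0.0
grip_force: 0.0
```

Run:
```python
from h import *
snap('scene','scene2.png'); snap('top','top2.png')
a=cv2.imread('pics/top2.png')[100:230,165:325]; b=cv2.imread('pics/scene2.png')[150:290,175:335]
cv2.imwrite('pics/crop3.png',np.hstack([cv2.resize(a,(400,325),interpolation=2),cv2.resize(b,(400,325),interpolation=2)]))
s=read_state(); print(Bd(s['tool_pos']),s['wrist_force'])
```

```text
[ 0.01476135 -0.07094436  0.09802379] [-0.60120891 -0.04344147 -0.33347392]
```

View pics/crop3.png

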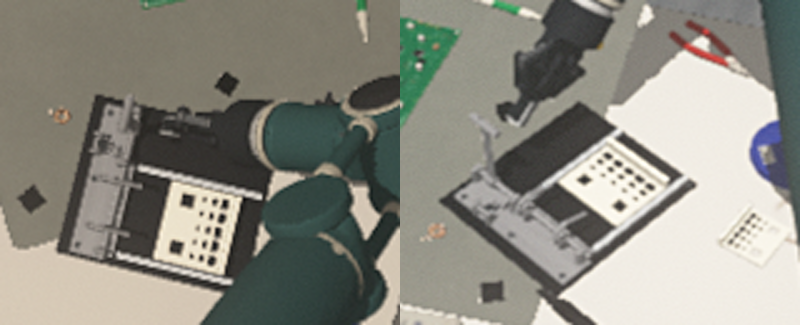

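The lever is now upright and the rings are open. Next I withdraw and set up behind the card lip.

>>> {"fn": "jog_arm", "kwargs": {"turn": [[0,0,0],[0,0,0],[0,0,0],[0,0,0],[-0.1,0,0],[-0.1,0,0],[-0.1,0,0],[-0.1,0,0],[-0.1,0,0],[-0.085,0,0],[0,0,0],[0,0,0]], "delta_pos": [[0,0,-0.025],[0,0,-0.025],[0,0,-0.025],[0,0,-0.025],[0,0,0],[0,0,0],[0,0,0],[0,0,0],[0,0,0],[0,0,0],[0,0,0],[0,0,0]], "gripper": [0,0,0,0,0,0,0,0,0,0,0,0]}}

```text
time: 6.13
tool_pos: [0.6075, -0.2161, 0.1692]
tcp_rot: [-2.92, 0.349, -0.035]
wrist_force: [-0.2, -0.3, 0.5]
width: 0.002
grip_force: 0.0
```

Run:
```python
from h import *
plan(W(-.135,.03,.08),Rt(.2)); plan(W(-.135,.03,.017))
```

```text
turn [-0.002  0.002  0.009]
cur board [-0.0548 -0.0715  0.1692] delta tool now [-0.1023  0.0955  0.0715] ('delta after turn', array([-0.1015,  0.0963,  0.0715]))
cur board [-0.0548 -0.0715  0.1692] delta tool now [-0.1023  0.1082  0.1332]
```

>>> {"fn": "jog_arm", "kwargs": {"turn": [[0,0,0.009],[0,0,0],[0,0,0],[0,0,0],[0,0,0],[0,0,0],[0,0,0],[0,0,0],[0,0,0],[0,0,0]], "delta_pos": [[-0.02,0.019,0.014],[-0.02,0.019,0.014],[-0.02,0.019,0.014],[-0.02,0.019,0.014],[-0.0215,0.0203,0.0155],[0,0.004,0.02],[0,0.004,0.02],[0,0.004,0.0215],[0,0,0],[0,0,0]], "gripper": [0,0,0,0,0,0,0,0,0,0]}}

```text
time: 6.97
tool_pos: [0.487, -0.2695, 0.0153]
tcp_rot: [-2.916, 0.369, -0.028]
wrist_force: [-0.1, -0.3, 0.5]
width: 0.0
grip_force: 0.0
```

Run:
```python
from h import *
plan(W(-.057,.03,.017),Rt(.2))
im=snap('scene','scene3.png')
b=cv2.imread('pics/scene3.png')[170:290,195:345]
cv2.imwrite('pics/crop4.png',cv2.resize(b,(750,600),interpolation=2))
```

```text
turn [-0.003  0.006 -0.006]
cur board [-0.136   0.0323  0.0153] delta tool now [ 0.0019 -0.0777  0.0143] ('delta after turn', array([ 0.0023, -0.0777,  0.014 ]))
```

View pics/crop4.png

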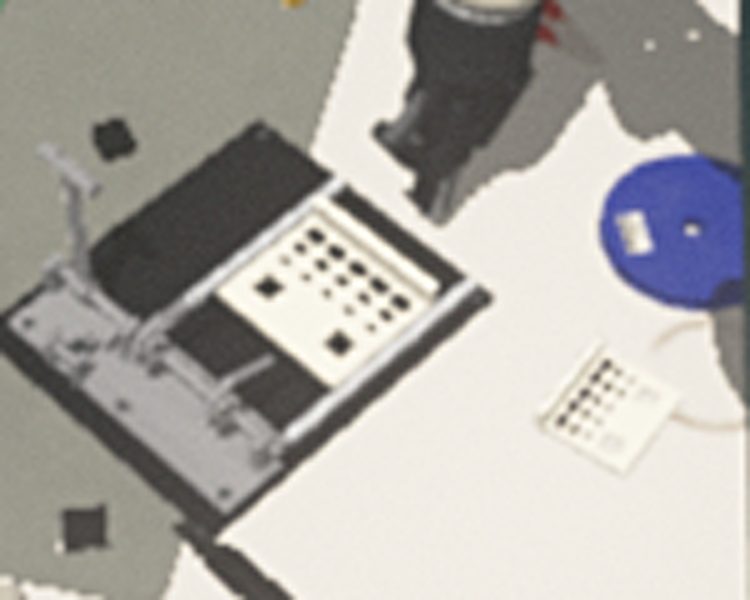

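The fingertips are behind the card's lip at (435,205) in the crop, and the card is at (330,290). I'll push now.

>>> {"fn": "jog_arm", "kwargs": {"turn": [[0,0,0],[0,0,0],[0,0,0],[0,0,0],[0,0,0],[0,0,0],[0,0,0],[0,0,0],[0,0,0],[0,0,0],[0,0,0],[0,0,0],[0,0,0]], "delta_pos": [[0,-0.006,0.0012],[0,-0.006,0.0012],[0,-0.006,0.0012],[0,-0.006,0.0012],[0,-0.006,0.0012],[0,-0.006,0.0012],[0,-0.006,0.0012],[0,-0.006,0.0012],[0,-0.006,0.0012],[0,-0.006,0.0012],[0,-0.006,0.0012],[0,0,0],[0,0,0]], "gripper": [0,0,0,0,0,0,0,0,0,0,0,0,0]}}

```text
time: 8.1
tool_pos: [0.5062, -0.2039, 0.0177]
tcp_rot: [-2.919, 0.365, -0.035]
wrist_force: [1.4, 1.1, 3.1]
width: 0.004
grip_force: 1.5
```

Run:
```python
from h import *
s=read_state(); print(Bd(s['tool_pos']),rb().T@s['wrist_force'])
im=snap('top','top4.png');im=snap('scene','scene4.png')
a=cv2.imread('pics/top4.png')[125:230,180:290];b=cv2.imread('pics/scene4.png')[170:290,195:320]
cv2.imwrite('pics/crop5.png',np.hstack([cv2.resize(a,(400,400),interpolation=2),cv2.resize(b,(400,400),interpolation=2)]))
```

```text
[-0.06772161  0.02969832  0.01774238] [ 1.35285294 -1.07019353  3.14975398]
```

View pics/crop5.png

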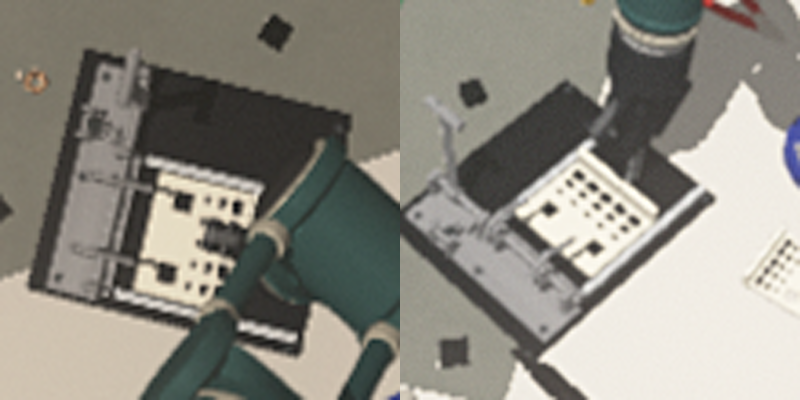

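Run:
```python
from h import *
for a,b in [((183,200),(149,209)),((167,270),(195,247))]:
    t=(180+a[0]*110/400,125+a[1]*105/400); s=(195+b[0]*125/400,170+b[1]*120/400)
    X,e=tri(t,s); print(Bd(X).round(4),np.round(e,4),Bd(onz('top',*t,.011)).round(4),Bd(onz('scene',*s,.011)).round(4))
for i in range(3):
    vision.read_camera('top'); s=read_state(); print(s['time'],Bd(s['tool_pos']).round(4),(rb().T@s['wrist_force']).round(2),s['grip_force'])
```

```text
[ 0.0026 -0.0011  0.0053] [0.0013 0.0013] [ 0.0029 -0.0017  0.011 ] [0.0046 0.003  0.011 ]
[0.0019 0.0584 0.0049] [0.002 0.002] [0.0027 0.0571 0.011 ] [0.0038 0.063  0.011 ]
8.25 [-0.0684  0.0297  0.0177] [ 0.58 -0.08  3.74] 1.799703820142895
8.3 [-0.0685  0.0297  0.0177] [ 0.97 -0.29  4.77] 1.8650236981920898
8.35 [-0.0686  0.0297  0.0177] [ 0.64 -0.39  3.67] 1.9220970058813691
```

Card has moved about 30 mm, with roughly 20 mm to go. I'll keep pushing and slow down near the stop.

>>> {"fn": "jog_arm", "kwargs": {"turn": [[0,0,0],[0,0,0],[0,0,0],[0,0,0],[0,0,0],[0,0,0]], "delta_pos": [[0,-0.004,0.0008],[0,-0.004,0.0008],[0,-0.004,0.0008],[0,-0.003,0.0006],[0,0,0],[0,0,0]], "gripper": [0,0,0,0,0,0]}}

```text
time: 8.85
tool_pos: [0.5097, -0.1895, 0.0177]
tcp_rot: [-2.92, 0.365, -0.035]
wrist_force: [0.9, -0.8, 6.0]
width: 0.003
grip_force: 2.6
```

>>> {"fn": "jog_arm", "kwargs": {"turn": [[0,0,0],[0,0,0],[0,0,0]], "delta_pos": [[0,-0.001,0.0002],[0,-0.001,0.0002],[0,0,0]], "gripper": [0,0,0]}}

```text
time: 9.1
tool_pos: [0.5102, -0.1879, 0.0177]
tcp_rot: [-2.92, 0.365, -0.035]
wrist_force: [0.3, -1.3, 6.1]
width: 0.001
grip_force: 2.8
```

>>> {"fn": "jog_arm", "kwargs": {"turn": [[0,0,0],[0,0,0],[0,0,0]], "delta_pos": [[0,-0.001,0.0002],[0,-0.001,0.0002],[0,0,0]], "gripper": [0,0,0]}}

```text
time: 9.35
tool_pos: [0.5107, -0.1861, 0.0177]
tcp_rot: [-2.921, 0.365, -0.035]
wrist_force: [-1.2, -3.3, 5.0]
width: 0.0
grip_force: 2.8
```

>>> {"fn": "jog_arm", "kwargs": {"turn": [[0,0,0],[0,0,0],[0,0,0]], "delta_pos": [[0,-0.001,0.0002],[0,-0.001,0.0002],[0,0,0]], "gripper": [0,0,0]}}

```text
time: 9.6
tool_pos: [0.511, -0.1853, 0.0178]
tcp_rot: [-2.923, 0.364, -0.035]
wrist_force: [-2.9, -6.1, 6.4]
width: 0.002
grip_force: 4.8
```

Run:
```python
from h import *
s=read_state(); print(Bd(s['tool_pos']).round(4),(rb().T@s['wrist_force']).round(2))
snap('top','top5.png');snap('scene','scene5.png')
a=cv2.imread('pics/top5.png')[125:230,180:290];b=cv2.imread('pics/scene5.png')[170:290,195:320]
cv2.imwrite('pics/crop6.png',np.hstack([cv2.resize(a,(400,400),interpolation=2),cv2.resize(b,(400,400),interpolation=2)]))
```

```text
[-0.0485  0.0296  0.0178] [-6.67  1.31  6.45]
```

View pics/crop6.png

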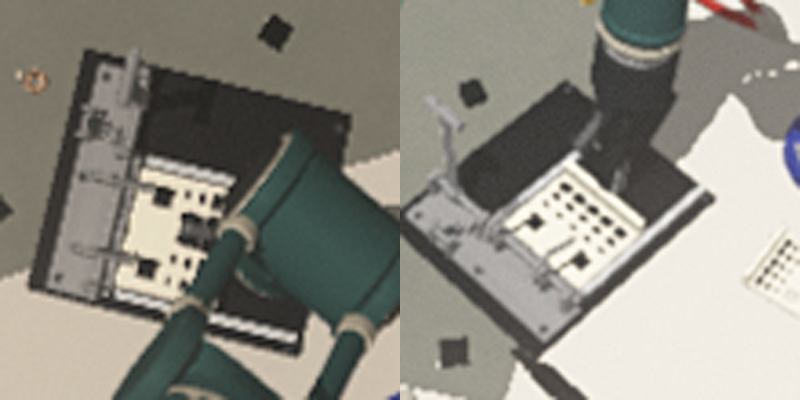

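The holes shifted another 17 mm or so and the force is rising against the stop, so the card is home. I'll press slightly more, back off, and lift.

>>> {"fn": "jog_arm", "kwargs": {"turn": [[0,0,0],[0,0,0],[0,0,0],[0,0,0],[0,0,0],[0,0,0],[0,0,0],[0,0,0],[0,0,0],[0,0,0],[0,0,0],[0,0,0],[-0.1,0,0],[-0.1,0,0],[0,0,0],[0,0,0]], "delta_pos": [[0,-0.001,0.0002],[0,0,0],[0,0,0],[0,0.004,-0.0008],[0,0.005,-0.001],[0,0.01,-0.002],[0,0.01,-0.002],[0,0,-0.03],[0,0,-0.035],[0,0,-0.035],[0,0,-0.035],[0,0,-0.035],[0,0,-0.035],[0,0,0],[0,0,0],[0,0,0]], "gripper": [0,0,0,0,0,0,0,0,0,0,0,0,0,0,0,0]}}

```text
time: 11.03
tool_pos: [0.494, -0.2501, 0.2181]
tcp_rot: [-3.116, 0.386, 0.004]
wrist_force: [0.7, -0.0, -0.8]
width: -0.001
grip_force: 0.0
```

Run:
```python
from h import *
for a,b in [((162,195),(135,220)),((147,266),(180,260))]:
    t=(180+a[0]*110/400,125+a[1]*105/400); s=(195+b[0]*125/400,170+b[1]*120/400)
    print(Bd(onz('top',*t,.011)).round(4),Bd(onz('scene',*s,.011)).round(4))
plan(W(.115,-.072,.22),Rt(0)); print(read_state()['wrist_force'])
```

```text
[ 0.0214 -0.0015  0.011 ] [0.0223 0.0024 0.011 ]
[0.0201 0.0579 0.011 ] [0.0233 0.063  0.011 ]
turn [-0.001  0.003  0.   ]
cur board [-0.1155  0.0302  0.2181] delta tool now [ 0.1022 -0.2305 -0.0018] ('delta after turn', array([ 0.1022, -0.2305, -0.0019]))
[ 0.65046675 -0.00276117 -0.84964402]
```

>>> {"fn": "jog_arm", "kwargs": {"turn": [[0,0,0],[0,0,0],[0,0,0],[0,0,0],[0,0,0],[0,0,0],[0,0,0],[0,0,0],[0,0,0],[0,0,0],[0,0,0],[0,0,0],[0,0,0],[0,0,0],[0,0,0],[0,0,0],[0,0,0],[0,0,0]], "delta_pos": [[0.0128,-0.0288,0],[0.0128,-0.0288,0],[0.0128,-0.0288,0],[0.0128,-0.0288,0],[0.0128,-0.0288,0],[0.0128,-0.0288,0],[0.0128,-0.0288,0],[0.0128,-0.0288,0],[0,0,0],[0,0,0],[0,0,0.02],[0,0,0.02],[0,0,0.02],[0,0,0.02],[0,0,0.02],[0,0,0.013],[0,0,0],[0,0,0]], "gripper": [0,0,0,0,0,0,0,0,0,0,0,0,0,0,0,0,0,0]}}

```text
time: 12.53
tool_pos: [0.6484, -0.0539, 0.1036]
tcp_rot: [-3.117, 0.392, 0.009]
wrist_force: [-0.1, 0.5, 0.5]
width: -0.003
grip_force: 0.0
```

Run:
```python
from h import *
s=read_state(); print(Bd(s['tool_pos']).round(4),(rb().T@s['wrist_force']).round(2))
snap('top','top6.png');snap('scene','scene6.png')
a=cv2.imread('pics/top6.png')[100:230,165:325];b=cv2.imread('pics/scene6.png')[150:290,175:335]
cv2.imwrite('pics/crop7.png',np.hstack([cv2.resize(a,(400,325),interpolation=2),cv2.resize(b,(400,325),interpolation=2)]))
```

```text
[ 0.1125 -0.0716  0.1036] [0.49 0.25 0.47]
```

View pics/crop7.png

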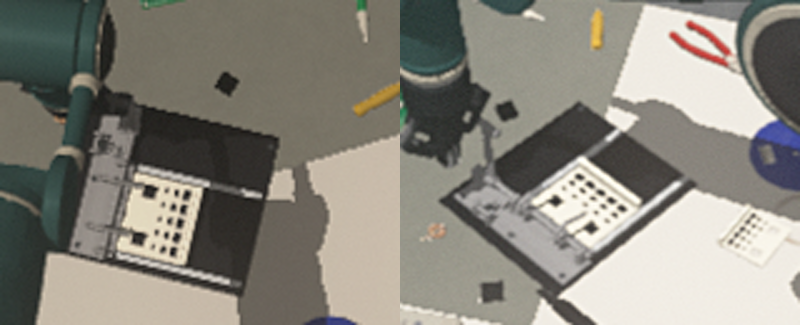

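>>> {"fn": "jog_arm", "kwargs": {"turn": [[0,0,0],[0,0,0],[0,0,0],[0,0,0],[0,0,0],[0,0,0],[0,0,0],[0,0,0],[0,0,0],[0,0,0],[0,0,0],[0,0,0],[0,0,0],[0,0,0],[0,0,0],[0,0,0],[0,0,0]], "delta_pos": [[0,0.008,0],[0,0.008,0],[0,0.008,0],[0,0.008,0],[0,0.008,0],[0,0.008,0],[0,0.008,0],[0,0.008,0],[0,0.008,0],[0,0.008,0],[0,0.008,0],[0,0.008,0],[0,0.008,0],[0,0.008,0],[0,0.008,0],[0,0,0],[0,0,0]], "gripper": [0,0,0,0,0,0,0,0,0,0,0,0,0,0,0,0,0]}}

```text
time: 14.05
tool_pos: [0.6205, -0.1701, 0.1054]
tcp_rot: [-3.117, 0.392, 0.002]
wrist_force: [0.6, 0.2, -0.8]
width: -0.001
grip_force: 0.0
```

Run:
```python
from h import *
s=read_state(); print(s['time'],Bd(s['tool_pos']).round(4),(rb().T@s['wrist_force']).round(2)); plan(W(-.04,-.072,.12),Rt(0))
```

```text
14.05 [-0.007  -0.0729  0.1054] [ 0.34 -0.49 -0.82]
turn [ 0.     0.001 -0.003]
cur board [-0.007  -0.0729  0.1054] delta tool now [-0.0008  0.033  -0.0146] ('delta after turn', array([-0.0009,  0.033 , -0.0146]))
```

>>> {"fn": "jog_arm", "kwargs": {"turn": [[0,0,0],[0,0,0],[0,0,0],[0,0,0],[0,0,0],[0,0,0],[0,0,0],[0,0,0],[0,0,0],[0,0,0]], "delta_pos": [[0,0.011,0],[0,0.011,0],[0,0.011,0],[0,0,0.006],[0,0,0.006],[0,0,0.006],[0,0,0.005],[0,0,0.003],[0,0,0],[0,0,0]], "gripper": [0,0,0,0,0,0,0,0,0,0]}}

```text
time: 14.88
tool_pos: [0.6122, -0.2007, 0.0787]
tcp_rot: [-3.117, 0.389, 0.004]
wrist_force: [0.6, 0.3, 0.3]
width: 0.0
grip_force: 0.0
```

>>> {"fn": "jog_arm", "kwargs": {"turn": [[0,0,0],[0,0,0],[0,0,0],[0,0,0]], "delta_pos": [[0,0,0.001],[0,0,0.001],[0,0,0.001],[0,0,0]], "gripper": [0,0,0,0]}}

```text
time: 15.22
tool_pos: [0.6127, -0.2012, 0.0766]
tcp_rot: [-3.117, 0.39, 0.002]
wrist_force: [-0.2, -0.1, 1.1]
width: 0.001
grip_force: 0.2
```

>>> {"fn": "jog_arm", "kwargs": {"turn": [[0,0,0],[0,0,0],[0,0,0],[0,0,0]], "delta_pos": [[0,0,0.001],[0,0,0.001],[0,0,0],[0,0,0]], "gripper": [0,0,0,0]}}

```text
time: 15.55
tool_pos: [0.6128, -0.2013, 0.0763]
tcp_rot: [-3.117, 0.39, 0.001]
wrist_force: [-3.2, 2.2, 9.4]
width: -0.002
grip_force: 4.6
```

The bar is firm at z ≈ 76 mm, which is the closed height. I'll retreat and check.

>>> {"fn": "jog_arm", "kwargs": {"turn": [[0,0,0],[0,0,0],[0,0,0],[0,0,0],[0,0,0],[0,0,0],[0,0,0],[0,0,0],[0,0,0],[0,0,0],[0,0,0]], "delta_pos": [[0,0,-0.01],[0,0,-0.025],[0,0,-0.035],[0,0,-0.035],[0,0,-0.03],[-0.01,0.035,0],[-0.01,0.035,0],[-0.01,0.035,0],[-0.01,0.035,0],[0,0,0],[0,0,0]], "gripper": [0,0,0,0,0,0,0,0,0,0,0]}}

```text
time: 16.47
tool_pos: [0.5382, -0.3288, 0.2096]
tcp_rot: [-3.116, 0.396, 0.002]
wrist_force: [-0.1, 0.4, 0.4]
width: 0.004
grip_force: 0.0
```

Run:
```python
from h import *
s=read_state(); print(s['time'],s['wrist_force'])
snap('top','top7.png');snap('scene','scene7.png')
a=cv2.imread('pics/top7.png')[120:230,170:295];b=cv2.imread('pics/scene7.png')[175:290,180:310]
cv2.imwrite('pics/crop8.png',np.hstack([cv2.resize(a,(400,352),interpolation=2),cv2.resize(b,(400,354),interpolation=2)[:352]]))
```

```text
16.4667 [-0.07757737  0.36838624  0.39799263]
```

View pics/crop8.png

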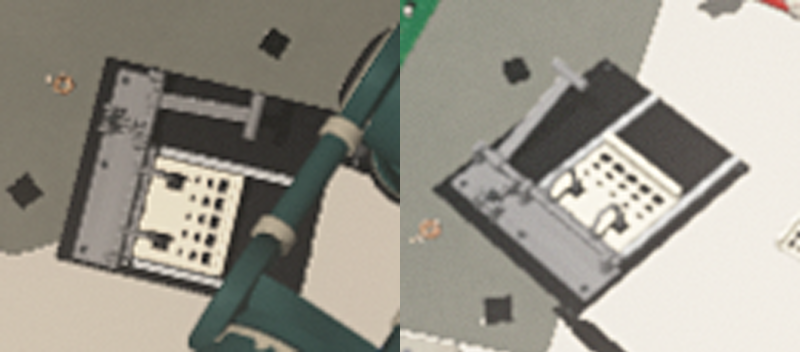

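The lever is down with its bar at (255,118), both rings pass through the card's holes at (175,182) and (160,240), and the loose parts haven't moved. The job is done, so I'm handing it in.

```bash
python3 -c "
from h import *
print(ticket.finish_job())"
```

```text
the job is handed in; nothing more can be done
None
```

The job is handed in after about 16.5 s: the card is home against the stop, the rings are closed through its holes, the lever is down, and the heat sink, chip and coil look unmoved in the last pictures. No verdict came back.

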